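# Load a circuit-board pallet into the spring-clamp board holder

### The arm

A 6-joint arm with a two-finger parallel gripper is mounted at the origin on the work surface. World frame = base frame: x ahead of the robot, y to its left, z up, the work surface at z = 0. Lengths are in mm, angles in rad, forces in N, time in s.
With the tool pointing down it reaches from about 350 to 975 mm from the base axis. Payload 7.1 kg.
Tool frame: the origin (TCP) lies at the very end of the fingers, on their centre line; the grasp point (between the pads) lies 19 mm behind it; y points along the fingers, x is the direction in which the jaws open and shut, and the axes are right-handed (so a half turn about y gives the same grasp; the last joint's range is limited). The gripper opens to 88 mm and grips with 3 to 60 N. Pads are 20 mm wide; open, the fingers measure 115 mm over their backs; the gripper's body (75 mm by 178 mm) begins 61 mm behind the grasp point.
Start: joints at [1.265, 0.423, 1.63, -0, 1.089, -0.019], TCP at [176.771, 599.464, 222.675] pointing down, gripper open.
Joint ranges: [-3, 3], [-0.9, 2.11], [0.09, 2.58], [-1.31, 4.45], [0.11, 2.69], [-2.54, 2.54]. Speed limits (rad/s): [2.39, 2.39, 3.01, 3.14, 3.14, 3.14].

### API

Orientations are given as a rotation vector (axis times angle).
In Python, from workcell import ctrl gives the robot as it stands. The module is installed in compiled form; this text tells all that it offers.
- The arm moves only by the tool carry_out, never from a script. Its arguments are lists of equal length, an entry for each row: "delta_pos": the shift along the tool's x, y, z in cm, a list of three; "rotation": the turn, a rotation vector about the tool's x, y, z in rad, a list of three. In form: {"delta_pos": [[dx, dy, dz], ...], "rotation": [[wx, wy, wz], ...]}. A call has 1 to 12 rows; each row is the pose to reach, as a shift and turn from the pose commanded when the call began, along the tool's axes at that moment; what a row does not reach only later rows make up. A row lasts 1/12 s, in which the tool goes at most 41.7 mm and 7.16 degrees, less where a joint would pass 70% of its speed; a pose out of reach is approached as far as the arm can. A call with a gripper value outside its range is refused whole. "hand" is the closure in counts, from 0 (fully open) to 255 (shut), set as the call begins (left out, the last holds). The fingers move at their own pace and stop on an object; the grip force is fixed at half the most. Time passes only in rows, so rows that repeat a pose let the fingers close. It gives the time, the measured TCP pose, the force and the opening at its end, in the units of the state.
- ctrl.get_obs(): the state, without advancing time (a new reading comes with each control period).
- ctrl.get_image(name): name is "scene" or "side" or "wrist"; returns the picture (400x640x3 uint8, red, green, blue); there is no depth.
- ctrl.camera_info(name): a dict with "fov_y" (degrees; the focal length in pixels is half the picture's height over the tangent of half this angle, whatever the lens; pixels are square), "cx", "cy" (the principal point, pixels), "k1" (the pictures are not rectified: a ray, as slopes to the right and down, at radius r is drawn at 1 + k1 r^2 times it, then the intrinsics apply), "R" (3x3) and "t" (3): a world point X has camera coordinates R X + t; the wrist camera has in their place "T_tool_cam" (4x4, takes a point from camera to tool coordinates, whose origin is the TCP and whose axes are the tool frame's). Camera axes: x right, y down, z forward; pixel columns grow to the right and rows downward; lengths in mm; the calibration is good to about 2 mm. A picture is of the moment at which its call begins: read the wrist's pose just before it. camera_info takes no time and is no camera call.
- ctrl.close_job(): hands the job in, once; it reports no verdict.
The state is a dict: "t": time; "qpos": joint angles; "qvel": joint speeds; "joint_torque": joint torques, N m; "ee_pos": TCP position; "orientation": TCP orientation; "ft_force": force on the tool from outside, world axes, zero at the start; "moment": the same for the moment, N m; "width": finger opening in mm.
Only numpy, scipy, OpenCV 4.12 (cv2) and the standard library are available. Lean on these libraries where they do the work, as an engineer would, in place of code of your own. Each camera call takes 0.05 s, during which the arm holds its last target.

### The job

Load the small grey board pallet into the holder: press the blue thumb bar down with one fingertip to raise the spring-closed clamp flap and keep it up, while the other fingertip pushes the pallet along the rails, under the flap, until it is home against the steel end stop. Then let go so that the flap closes down onto the pallet. Push the pallet only, never lift or tip it, and leave the jar, the parts box and the reel where they are.

Things in the scene. Friction and masses are not known exactly. Their poses are not given: they have to be found in the camera images.
- holder: Fixed aluminium board holder 190 x 108 mm with two steel rails, clamp flap and end stop; place and yaw vary. Origin on the work surface at mid-lane; x = loading direction, y left of it, z up. All 'holder' numbers below are mm in this frame. Base plate x -115 to 75, y -58 to 50, top z 14. Nothing stands higher than z 43.
- lane (a point): Mid-lane point on the line of the ledges, holder x -80, y 0, z 26. Rails x -105 to 65: ledges (z 26, |y| 22.5 to 31.5) carry the pallet's sides; guide walls' inner faces at |y| 31.5, tops z 34 right, 38 left. Between the ledges it is open down to z 14 for x below 9 (pins beyond), so a fingertip behind the pallet may reach below its underside.
- stop_face (a point): Middle of the steel end stop's face: holder x 57, y 0, z 29. The face spans y -22 to 22, z 14 to 34. The pallet is home when its leading edge touches it. Near it a fixed lip covers the left ledge (x 4 to 56, y above 27, underside z 34), so the pallet can only slide in.
- flap (a joint): Clamp flap and thumb bar: one rocking part on a shaft along holder x at y -44, z 38. rad; 0 shut and empty, grows as the bar is pressed down and the flap rises, stop 0.75; a spring always closes it. Clears the pallet from 0.3, by 3 to 7 mm at 0.4 to 0.6. Pressed 30 mm from the shaft it takes about 4 N at first, 8 N at 0.6. Closed down on the pallet it rests at about 0.22.
- flap_edge (a point): Middle of the lower edge of the flap's entry end: holder x 8, y -23, z 28 when shut; moves with the flap. Yellow flap with black rubber foot, x 8 to 48, reaching over the lane to y -18. Shut, it bars the lane: the pallet's top is at z 32.
- bar_mid (a point): Top of the blue ribbed thumb bar at mid-length: holder x -32, y -78, z 40 when shut; moves with it. Bar: x -112 to 48, y -89 to -48, level when shut, overhanging the base plate. It may be pressed anywhere along its length and a fingertip slides along it. At y -74 its top is at z 28 at 0.4 rad, 25 at 0.5, 23 at 0.6.
- pallet: Loose grey pallet 56 (x) x 60 (y) x 6 mm, 60 to 112 g, green board and black chips on top. Origin: centre of its underside; axes as the holder's. Lies on the ledges, 1.5 mm play each side, underside at holder z 26. Starts before the flap, origin at holder x -70 to -38; home at x 29. Push its trailing edge near the middle.
- flux_jar: Bystander: loose amber jar with white cap, 42 mm across, 55 mm tall, origin at the centre of its underside, on the work surface to the right of the holder.
- part_box: Bystander: loose blue parts box with clear lid, 60 x 42 x 22 mm, origin at the centre of its underside, on the work surface to the right of the holder.
- reel: Bystander: loose white component reel lying flat, 178 mm across, 12 mm thick, origin at the centre of its underside, on the work surface to the left of the holder.
There are look-alikes about, which are no part of the job. What is shaped like the pallet but brown is not meant.

How it is judged:
By the outcome, as a careful person would: the job done as asked, in the order asked, and still so for the second after the job is handed in, with the robot touching nothing.
It also fails if it takes over 35 s, if anything falls off the work surface, if the arm or the gripper's body presses on something with over 40 N, if the wrist force passes 120 N, or if a joint passes its speed limit or range.

## Working session

There is one attempt and no reset: what is moved stays moved. The work goes in short steps, Python scripts to look and compute and a tool call to move; the robot and the scene stay as the last step left them, time stands still between calls to the robot, and variables do not carry over. Pictures are saved under pics/ and viewed, and the job is handed in when it is done.

Besides the shell and the picture viewer there is one more tool, called after "Call:" as a command line: name --argument value ..., lists and objects as JSON in quotes. carry_out: Moves the arm, as the interface text tells. Its arguments: {"type":"object","properties":{"delta_pos":{"type":"array","items":{"type":"array","items":{"type":"number"}}},"rotation":{"type":"array","items":{"type":"array","items":{"type":"number"}}},"hand":{"type":"number"}},"required":["delta_pos","rotation"]}

```bash
mkdir -p pics; python3 - <<'E'
from workcell import ctrl
import cv2
print(ctrl.get_obs())
for n in ["scene","side","wrist"]:
    print(n,ctrl.camera_info(n))
    cv2.imwrite(f"pics/{n}0.png",ctrl.get_image(n)[:,:,::-1])
E
```

```text
{'t': 0.0, 'qpos': array([ 1.26498231e+00,  4.23855445e-01,  1.63069047e+00, -6.83343595e-06,
        1.08862708e+00, -1.89866818e-02]), 'qvel': array([-0.00121381,  0.00101404,  0.00111302, -0.00063153, -0.00016666,
        0.00018011]), 'joint_torque': array([-1.89442013e-03, -5.44635057e+01, -2.73670095e+01,  6.43750001e-02,
        2.26214557e-02, -1.35433875e-04]), 'ee_pos': array([176.61674541, 598.93222963, 221.89241105]), 'orientation': array([-1.33229192, -0.99442863,  0.99655651]), 'ft_force': array([0.81232462, 0.61781274, 0.56594364]), 'moment': array([ 0.00342144, -0.01201585, -0.03698889]), 'width': 87.83433095780622}
scene {'fov_y': 47.747932883409746, 'cx': 314.1368315717213, 'cy': 202.70899245244195, 'k1': -0.06856387580423502, 'R': array([[ 0.90427074,  0.42644235, -0.02100819],
       [ 0.25682206, -0.58257992, -0.77113103],
       [-0.34108188,  0.69191586, -0.63632978]]), 't': array([-584.17171794,  -89.2843508 , 1082.64879463])}
side {'fov_y': 42.10388751358221, 'cx': 327.5214926639566, 'cy': 200.61351498143347, 'k1': -0.04471694660397054, 'R': array([[ 0.73902794, -0.67348399,  0.01603179],
       [-0.39234662, -0.44963137, -0.80243116],
       [ 0.54763293,  0.58672903, -0.59652931]]), 't': array([-433.39470721,  311.6813854 ,  549.7190253 ])}
wrist {'fov_y': 69.03595052103088, 'cx': 319.2016437037725, 'cy': 200.29219784420818, 'k1': -0.013760004516803676, 'T_tool_cam': array([[ 9.99999484e-01, -5.42376149e-04, -8.59220958e-04,
        -9.35338390e-01],
       [ 6.98641680e-04, -2.46986820e-01,  9.69018587e-01,
        -1.60960206e+02],
       [-7.37788822e-04, -9.69018688e-01, -2.46986313e-01,
         6.69051872e+01],
       [ 0.00000000e+00,  0.00000000e+00,  0.00000000e+00,
         1.00000000e+00]])}
```

View pics/scene0.png

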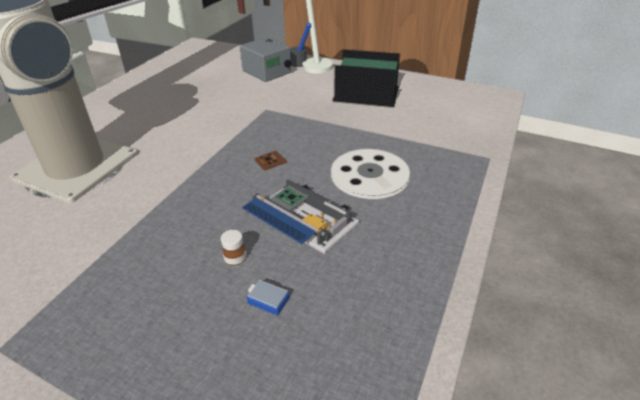

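View pics/side0.png

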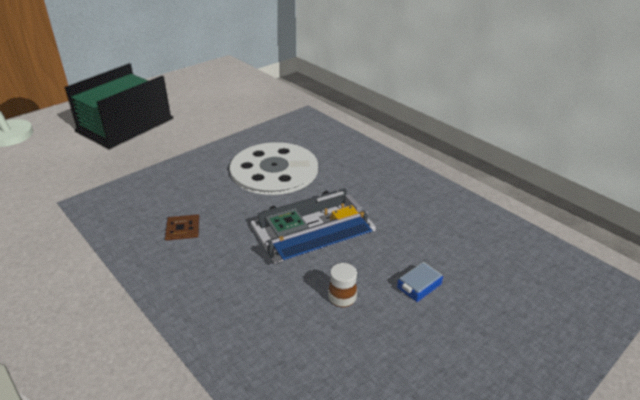

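View pics/wrist0.png

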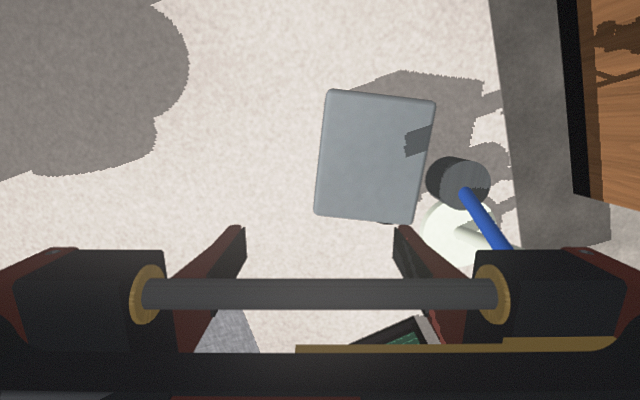

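The scene and side views show the holder, with the green board before the yellow flap and the blue bar on the near side. The wrist camera looks past it, so I'll enlarge the fixed views.

```bash
python3 - <<'E'
import cv2
a=cv2.imread("pics/scene0.png")[170:260,230:370]
cv2.imwrite("pics/sc1.png",cv2.resize(a,None,fx=5.7,fy=5.7,interpolation=cv2.INTER_CUBIC))
a=cv2.imread("pics/side0.png")[180:265,240:385]
cv2.imwrite("pics/si1.png",cv2.resize(a,None,fx=5.5,fy=5.5,interpolation=cv2.INTER_CUBIC))
E
```

```text
(no output)
```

View pics/sc1.png

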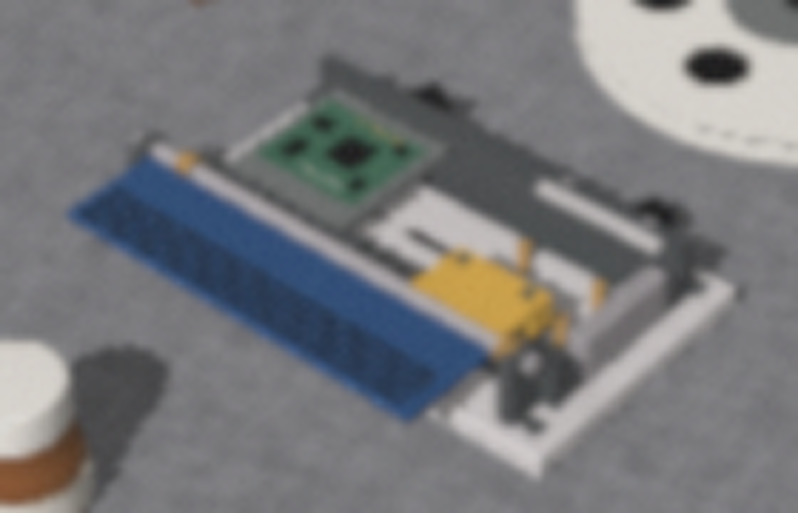

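View pics/si1.png

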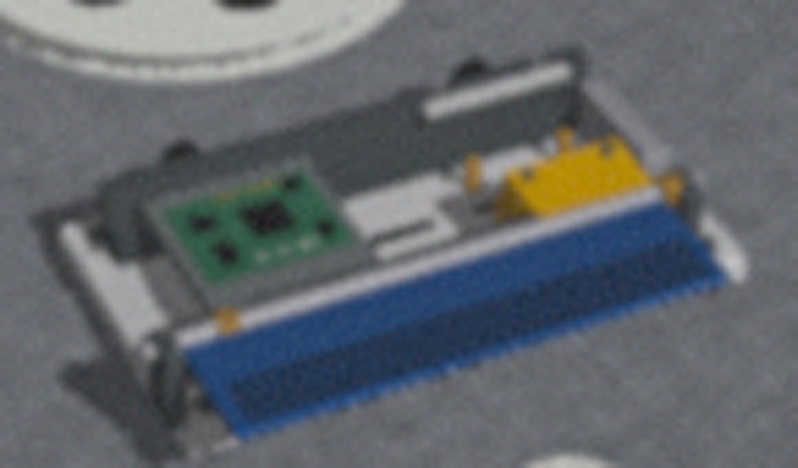

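```bash
cat > h.py <<'E'
import numpy as np
from workcell import ctrl
from scipy.optimize import least_squares
from scipy.spatial.transform import Rotation as Ro
def proj(n,X):
    c=ctrl.camera_info(n); X=np.atleast_2d(X)
    if n=="wrist":
        o=ctrl.get_obs(); Rt=Ro.from_rotvec(o["orientation"]).as_matrix()
        T=c["T_tool_cam"]; P=(X-o["ee_pos"])@Rt; P=(P-T[:3,3])@T[:3,:3]
    else: P=X@np.array(c["R"]).T+c["t"]
    f=200/np.tan(np.radians(c["fov_y"]/2)); s=P[:,:2]/P[:,2:]
    s=s*(1+c["k1"]*(s**2).sum(1,keepdims=True))
    return s*f+[c["cx"],c["cy"]]
def H(p,X):
    X=np.atleast_2d(X); c,s=np.cos(p[2]),np.sin(p[2])
    return np.c_[p[0]+c*X[:,0]-s*X[:,1],p[1]+s*X[:,0]+c*X[:,1],X[:,2]]
E
python3 - <<'E'
from h import *
S=[((-112,-89,40),(68,214)),((48,-89,40),(408,420)),((75,-58,14),(540,463)),((75,50,14),(738,288)),((-112,-48,40),(150,157))]
D=[((-112,-89,40),(238,432)),((48,-89,40),(733,275)),((48,-48,40),(668,200)),((-112,-48,40),(185,348))]
PS=[((28,30,32),(447,147)),((-28,30,32),(330,85)),((28,-30,32),(345,228))]
PD=[((28,30,32),(308,158)),((-28,30,32),(148,203)),((28,-30,32),(375,245))]
def px(l,o,k): return (np.array([a[1] for a in l])+.5)/k-.5+o
def res(p):
    r=[]
    for n,l,pl,o,k in (("scene",S,PS,(230,170),5.7),("side",D,PD,(240,180),5.5)):
        r.append(proj(n,H(p,[a[0] for a in l]))-px(l,o,k))
        q=np.array([a[0] for a in pl],float); q[:,0]+=p[3]
        r.append(proj(n,H(p,q))-px(pl,o,k))
    return np.vstack(r).ravel()
best=min((least_squares(res,[500,100,y,-50],loss='soft_l1') for y in np.arange(-3,3,1)),key=lambda s:s.cost)
print(best.x,best.cost);print(res(best.x).reshape(-1,2).round(1))
np.save("p.npy",best.x)
p=best.x
o=ctrl.get_obs();print(Ro.from_rotvec(o["orientation"]).as_matrix().round(3))
E
```

```text
Traceback (most recent call last):
  File "h.py", line 6, in proj
    c=ctrl.camera_info(n); X=np.atleast_2d(X)
ValueError: time passes only in moves, steps and waits
```

The calibration should be read once, not inside the optimiser, so I'll cache it.

```bash
sed -i 's/    c=ctrl.camera_info(n); X=/    c=CI(n); X=/; s/^def proj/import functools\nCI=functools.cache(lambda n: ctrl.camera_info(n))\ndef proj/' h.py
cat > fit.py <<'E'
from h import *
S=[((-112,-89,40),(68,214)),((48,-89,40),(408,420)),((75,-58,14),(540,463)),((75,50,14),(738,288)),((-112,-48,40),(150,157))]
D=[((-112,-89,40),(238,432)),((48,-89,40),(733,275)),((48,-48,40),(668,200)),((-112,-48,40),(185,348))]
PS=[((28,30,32),(447,147)),((-28,30,32),(330,85)),((28,-30,32),(345,228))]
PD=[((28,30,32),(308,158)),((-28,30,32),(148,203)),((28,-30,32),(375,245))]
def px(l,o,k): return (np.array([a[1] for a in l])+.5)/k-.5+o
def res(p):
    r=[]
    for n,l,pl,o,k in (("scene",S,PS,(230,170),5.7),("side",D,PD,(240,180),5.5)):
        r.append(proj(n,H(p,[a[0] for a in l]))-px(l,o,k))
        q=np.array([a[0] for a in pl],float); q[:,0]+=p[3]
        r.append(proj(n,H(p,q))-px(pl,o,k))
    return np.vstack(r).ravel()
best=min((least_squares(res,[500,100,y,-50],loss='soft_l1') for y in np.arange(-3,3,1)),key=lambda s:s.cost)
print(best.x,best.cost);print(res(best.x).reshape(-1,2).round(1).tolist())
np.save("p.npy",best.x)
o=ctrl.get_obs();print(Ro.from_rotvec(o["orientation"]).as_matrix().round(3))
E
python3 fit.py
```

```text
[ 6.21654978e+02  5.19660476e+01 -2.69289652e-01 -6.71678401e+01] 7.828287459955904
[[-0.4, -0.3], [0.5, 0.1], [0.2, 0.1], [0.5, 0.3], [0.3, -0.4], [0.9, -0.1], [1.4, 0.3], [-1.3, 0.5], [0.1, 0.9], [0.3, 0.2], [-0.4, -0.2], [-0.4, 0.2], [-0.6, -0.4], [-1.5, 0.0], [1.9, 3.5]]
[[ 0.283 -0.    -0.959]
 [ 0.959 -0.001  0.283]
 [-0.001 -1.     0.   ]]
```

Fit residuals are under about 1.5 px, except one pallet corner hidden by a wall. The tool yaw is already close to right. Next I'll work out the move to a look pose.

```bash
cat >> h.py <<'E'
def go(h,p=None,yawfix=True,verbose=True):
    """holder-frame TCP target -> shift in tool axes (cm) + yaw turn"""
    p=np.load("p.npy") if p is None else p
    o=ctrl.get_obs(); Rt=Ro.from_rotvec(o["orientation"]).as_matrix()
    c,s=np.cos(p[2]),np.sin(p[2])
    Rd=np.array([[-s,0,-c],[c,0,-s],[0,-1,0.]])
    d=H(p,h)[0]-o["ee_pos"]
    w=o["ee_pos"]-[p[0],p[1],0]; now=[c*w[0]+s*w[1],-s*w[0]+c*w[1],w[2]]
    print("t",round(o["t"],2),"now holder",np.round(now,1),"shift cm",(Rt.T@d/10).round(2),"rot",Ro.from_matrix(Rt.T@Rd).as_rotvec().round(4),"F",o["ft_force"].round(1),"w",round(o["width"],1))
E
python3 -c "
from h import *
go((-40,-39,130))"
```

```text
t 0.15 now holder [-574.5  409.   222.1] shift cm [-43.85   9.26 -54.23] rot [-0.     -0.0175 -0.0011] F [ 0.9 -0.6  0.3] w 87.4
```

Call:
carry_out --delta_pos '[[-2, 0, -2.5], [-4.5, 0, -5.5], [-7, 0, -8.5], [-9.5, 0, -11.5], [-12, 0, -14.5], [-14.5, 0, -17.5], [-17, 0, -20.5], [-19.5, 0, -23.5], [-22, 0, -27], [-24.5, 0, -30], [-27, 0, -33], [-29.5, 0, -36]]' --rotation '[[0, -0.017, 0], [0, -0.017, 0], [0, -0.017, 0], [0, -0.017, 0], [0, -0.017, 0], [0, -0.017, 0], [0, -0.017, 0], [0, -0.017, 0], [0, -0.017, 0], [0, -0.017, 0], [0, -0.017, 0], [0, -0.017, 0]]' --hand 52

```text
t: 1.15
ee_pos: [439.3, 212.8, 222.7]
orientation: [-1.325, -1.008, 1.008]
ft_force: [0.8, -0.0, 0.4]
width: 70.0
```

```bash
python3 -c "
from h import *
go((-40,-39,130))"
```

```text
t 1.15 now holder [-218.6  106.5  222.7] shift cm [-14.54   9.27 -17.87] rot [ 0.     -0.0005  0.    ] F [ 0.8 -0.   0.4] w 70.0
```

Call:
carry_out --delta_pos '[[-2.5, 0.5, -3], [-5, 1.5, -6], [-7.5, 3, -9], [-10, 5, -12], [-12.5, 7, -15], [-14.5, 9, -17.9], [-14.5, 9.2, -17.9], [-14.5, 9.2, -17.9]]' --rotation '[[0, 0, 0], [0, 0, 0], [0, 0, 0], [0, 0, 0], [0, 0, 0], [0, 0, 0], [0, 0, 0], [0, 0, 0]]'

```text
t: 1.82
ee_pos: [572.1, 25.5, 128.7]
orientation: [-1.324, -1.003, 1.008]
ft_force: [-0.0, 0.1, -0.2]
width: 69.4
```

```bash
python3 - <<'E'
from h import *
import cv2
go((-108,-39,80))
p=np.load("p.npy")
pts=[(-112,-89,40),(-112,-48,40),(-115,50,14),(-115,-58,14),(p[3]-28,30,32),(p[3]-28,-30,32),(-105,31.5,38),(-105,-31.5,34)]
print(proj("wrist",H(p,pts)).round(1).tolist())
cv2.imwrite("pics/w1.png",ctrl.get_image("wrist")[:,:,::-1])
E
```

```text
t 1.82 now holder [-40.7 -38.6 128.7] shift cm [-0.06  4.89  6.71] rot [-0.0032 -0.0037 -0.001 ] F [-0.   0.1 -0.2] w 69.4
[[259.7, 121.5], [309.1, 121.2], [417.1, 118.0], [299.1, 118.5], [399.2, 141.1], [330.3, 141.3], [403.6, 129.5], [328.7, 129.7]]
```

View pics/w1.png

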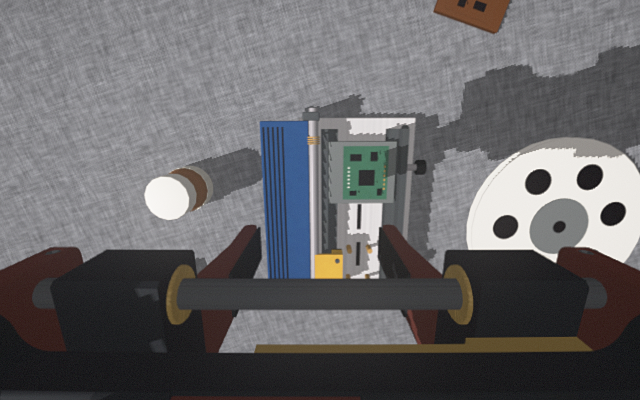

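```bash
python3 - <<'E'
import cv2
a=cv2.imread("pics/w1.png")[100:220,250:430]
cv2.imwrite("pics/w1c.png",cv2.resize(a,None,fx=4.4,fy=4.4,interpolation=cv2.INTER_CUBIC))
E
```

```text
(no output)
```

View pics/w1c.png

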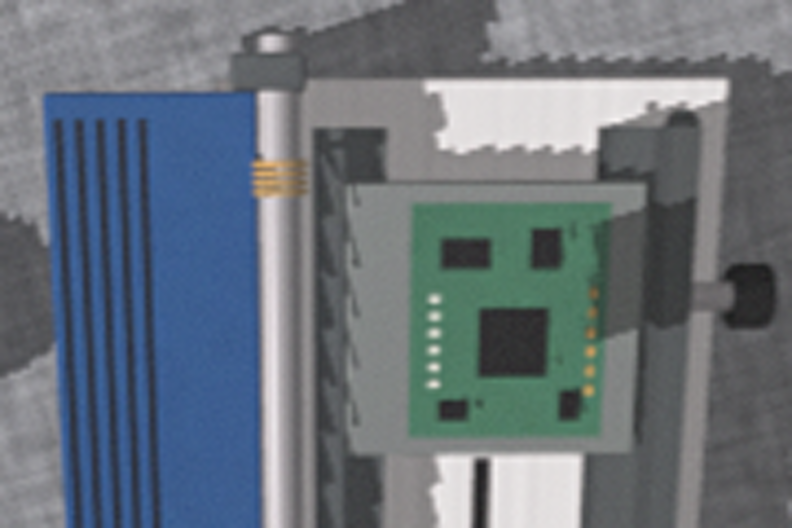

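Call:
carry_out --delta_pos '[[0, 0, 3], [0, 1, 6], [0, 3, 6.9], [0, 5.5, 6.9], [0, 6.9, 6.9], [0, 6.9, 6.9]]' --rotation '[[0, -0.003, 0], [0, -0.003, 0], [0, -0.003, 0], [0, -0.003, 0], [0, -0.003, 0], [0, -0.003, 0]]'

```text
t: 2.37
ee_pos: [503.6, 47.0, 60.5]
orientation: [-1.321, -1.009, 1.014]
ft_force: [0.3, -0.4, 0.6]
width: 69.4
```

```bash
python3 - <<'E'
from h import *
import cv2
go((-110,-39,23))
for n,b in (("scene",(150,250,200,360)),("side",(160,270,200,380))):
    a=ctrl.get_image(n)[b[0]:b[1],b[2]:b[3],::-1]
    cv2.imwrite(f"pics/{n}2.png",cv2.resize(a,None,fx=4.4,fy=4.4,interpolation=cv2.INTER_CUBIC))
E
```

```text
t 2.37 now holder [-112.5  -36.2   60.5] shift cm [-0.27  3.75 -0.26] rot [-0.0033  0.0046 -0.001 ] F [ 0.3 -0.4  0.6] w 69.4
```

View pics/scene2.png

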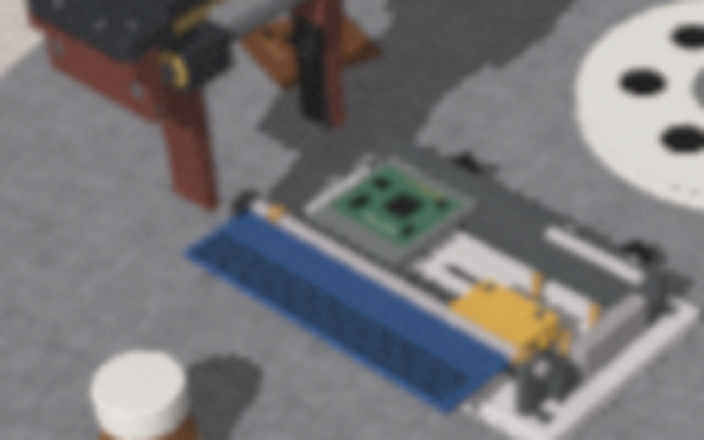

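View pics/side2.png

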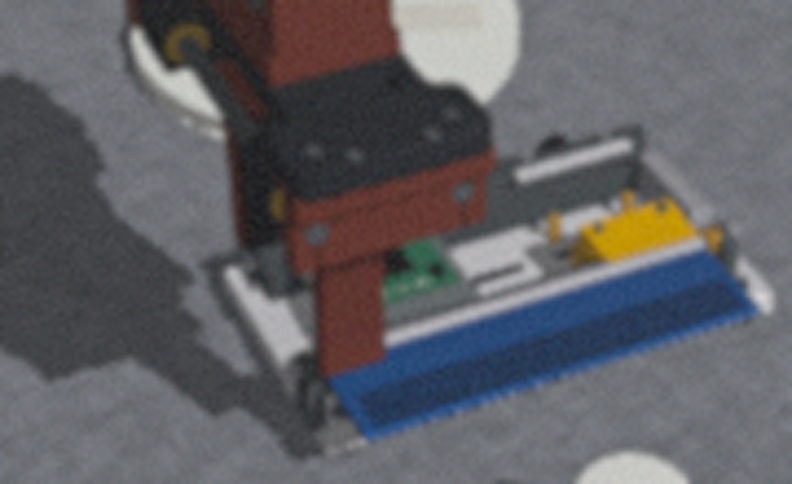

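Call:
carry_out --delta_pos '[[-0.3, 1.0, -0.2], [-0.3, 1.0, -0.2]]' --rotation '[[0, 0, 0], [0, 0, 0]]'

```text
t: 2.63
ee_pos: [507.6, 42.2, 51.8]
orientation: [-1.324, -1.012, 1.01]
ft_force: [-1.0, 0.8, -0.6]
width: 69.5
```

```bash
python3 - <<'E'
from h import *
import cv2
go((-110,-39,23))
p=np.load("p.npy")
for n,b in (("scene",(150,250,200,360)),("side",(160,270,200,380))):
    a=cv2.resize(ctrl.get_image(n)[b[0]:b[1],b[2]:b[3],::-1],None,fx=5,fy=5,interpolation=cv2.INTER_CUBIC)
    o=ctrl.get_obs();Rt=Ro.from_rotvec(o["orientation"]).as_matrix()
    for x in (-47.7,-34.7,34.7,47.7):
        for z in(-10,10):
            q=(proj(n,o["ee_pos"]+Rt@[x,0,z])[0]-[b[2],b[0]])*5
            cv2.circle(a,tuple(int(v) for v in q),3,(0,255,255),-1)
    cv2.imwrite(f"pics/{n}3.png",a[:600,:800])
E
```

```text
t 2.63 now holder [-107.4  -39.8   51.8] shift cm [0.08 2.88 0.27] rot [0.0011 0.003  0.0003] F [-1.   0.8 -0.6] w 69.5
```

View pics/scene3.png

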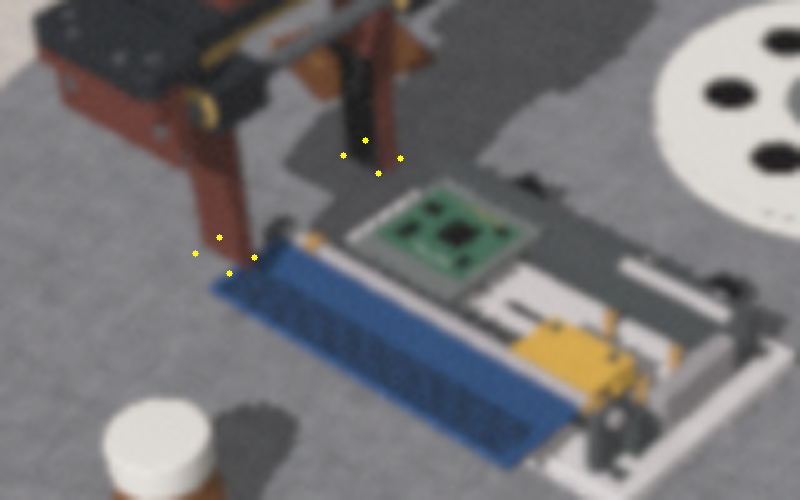

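View pics/side3.png

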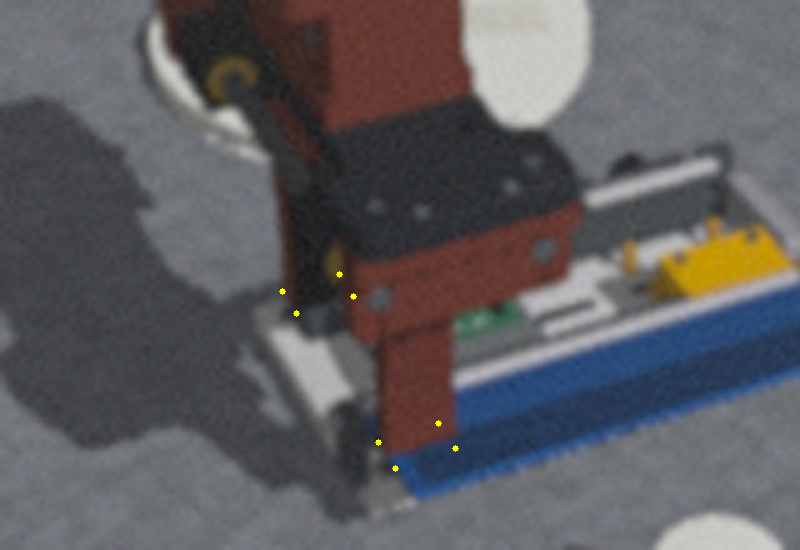

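The marked fingertip corners match in both views: the near finger is over the bar's end and the far finger is behind the pallet's trailing edge. Now I'll back up 3 mm and press.

Call:
carry_out --delta_pos '[[0, 0, 0.25], [0, 0.4, 0.25], [0, 0.8, 0.25], [0, 1.2, 0.25], [0, 1.5, 0.25], [0, 1.5, 0.25]]' --rotation '[[0, 0.003, 0], [0, 0.003, 0], [0, 0.003, 0], [0, 0.003, 0], [0, 0.003, 0], [0, 0.003, 0]]'

```text
t: 3.23
ee_pos: [504.8, 42.8, 36.2]
orientation: [-1.325, -1.008, 1.008]
ft_force: [0.1, -0.2, 4.1]
width: 70.0
```

```bash
python3 - <<'E'
from h import *
go((-110,-39,23))
E
```

```text
t 3.23 now holder [-110.2  -39.9   36.2] shift cm [ 0.09  1.32 -0.03] rot [-0.0002 -0.0004 -0.0001] F [ 0.1 -0.2  4.1] w 70.0
```

Call:
carry_out --delta_pos '[[0, 0.3, 0], [0, 0.6, 0], [0, 0.9, 0], [0, 1.2, 0], [0, 1.3, 0], [0, 1.3, 0]]' --rotation '[[0, 0, 0], [0, 0, 0], [0, 0, 0], [0, 0, 0], [0, 0, 0], [0, 0, 0]]'

```text
t: 3.73
ee_pos: [505.4, 43.0, 23.7]
orientation: [-1.325, -1.009, 1.008]
ft_force: [0.0, 0.3, 7.5]
width: 69.8
```

```bash
python3 - <<'E'
from h import *
import cv2
go((-100,-39,23))
for n,b in (("scene",(150,250,200,360)),("side",(160,270,200,380))):
    a=ctrl.get_image(n)[b[0]:b[1],b[2]:b[3],::-1]
    cv2.imwrite(f"pics/{n}4.png",cv2.resize(a,None,fx=4.4,fy=4.4,interpolation=cv2.INTER_CUBIC))
E
```

```text
t 3.73 now holder [-109.7  -39.6   23.7] shift cm [ 0.06  0.08 -0.97] rot [ 0.0011 -0.0003  0.0004] F [0.  0.3 7.5] w 69.8
```

View pics/scene4.png

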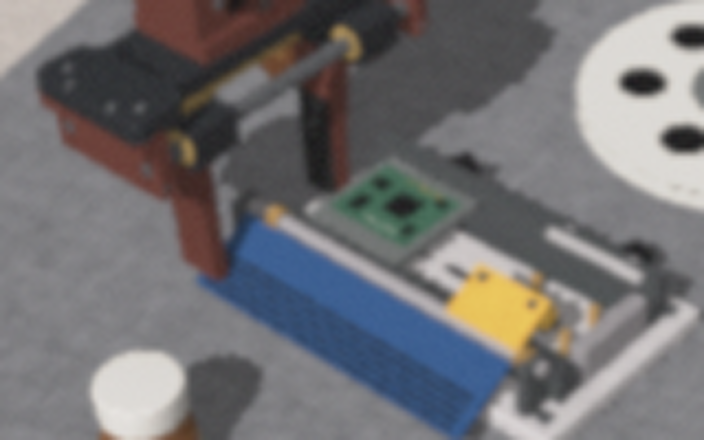

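View pics/side4.png

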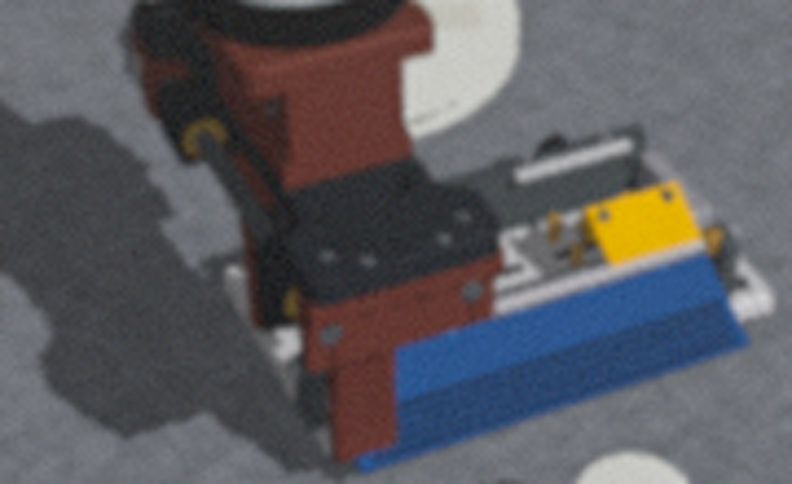

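The flap is up about 0.55 rad at 7.5 N. Now I'll push.

Call:
carry_out --delta_pos '[[0, 0, -0.2], [0, 0, -0.4], [0, 0, -0.7], [0, 0, -1.1], [0, 0, -1.5], [0, 0, -1.9], [0, 0, -2.3], [0, 0, -2.7], [0, 0, -3.1], [0, 0, -3.5], [0, 0, -3.9], [0, 0, -4.0]]' --rotation '[[0, 0, 0], [0, 0, 0], [0, 0, 0], [0, 0, 0], [0, 0, 0], [0, 0, 0], [0, 0, 0], [0, 0, 0], [0, 0, 0], [0, 0, 0], [0, 0, 0], [0, 0, 0]]'

```text
t: 4.83
ee_pos: [541.6, 31.7, 23.1]
orientation: [-1.323, -1.005, 1.011]
ft_force: [-5.8, -1.9, 5.5]
width: 69.9
```

```bash
cat > look.py <<'E'
import sys,cv2
from h import *
go((-9,-39.5,23.5))
for n,b in (("scene",(150,250,200,360)),("side",(160,270,240,400))):
    a=ctrl.get_image(n)[b[0]:b[1],b[2]:b[3],::-1]
    cv2.imwrite(f"pics/{n}{sys.argv[1]}.png",cv2.resize(a,None,fx=4.4,fy=4.4,interpolation=cv2.INTER_CUBIC))
E
python3 look.py 5
```

```text
t 4.83 now holder [-71.8 -40.8  23.1] shift cm [ 0.13 -0.06 -6.28] rot [-0.0037 -0.0008 -0.0014] F [-5.8 -1.9  5.5] w 69.9
```

View pics/scene5.png

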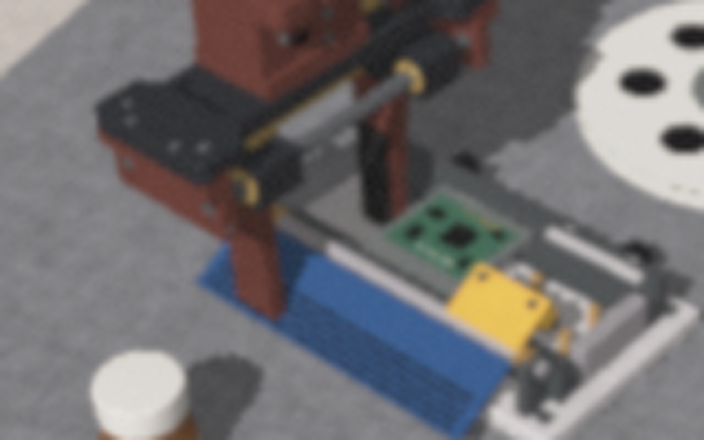

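The pallet is moving square and the flap is clear. Drag is about 6 N. Continuing.

Call:
carry_out --delta_pos '[[0.05, 0, -0.3], [0.1, 0, -0.7], [0.1, 0, -1.1], [0.1, 0, -1.5], [0.1, 0, -1.9], [0.1, 0, -2.3], [0.1, 0, -2.7], [0.1, 0, -3.1], [0.1, 0, -3.5], [0.1, 0, -3.9], [0.1, 0, -4.2], [0.1, 0, -4.4]]' --rotation '[[0, 0, 0], [0, 0, 0], [0, 0, 0], [0, 0, 0], [0, 0, 0], [0, 0, 0], [0, 0, 0], [0, 0, 0], [0, 0, 0], [0, 0, 0], [0, 0, 0], [0, 0, 0]]'

```text
t: 5.93
ee_pos: [584.6, 21.1, 23.2]
orientation: [-1.323, -1.006, 1.01]
ft_force: [-4.5, -1.4, 5.3]
width: 69.9
```

```bash
python3 look.py 6
```

```text
t 5.93 now holder [-27.6 -39.6  23.2] shift cm [ 0.01 -0.03 -1.86] rot [-0.003  -0.0006 -0.0011] F [-4.5 -1.4  5.3] w 69.9
```

View pics/scene6.png

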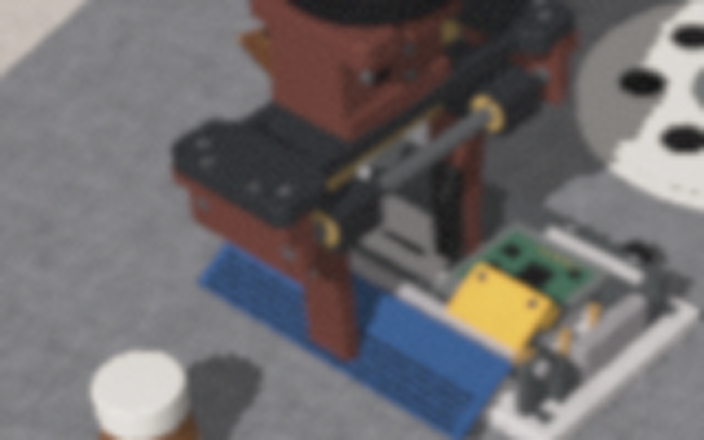

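The pallet is under the flap with about 18 mm to go. I'll approach the stop slowly.

Call:
carry_out --delta_pos '[[0, 0, -0.2], [0, 0, -0.4], [0, 0, -0.6], [0, 0, -0.8], [0, 0, -1.0], [0, 0, -1.15], [0, 0, -1.3], [0, 0, -1.4], [0, 0, -1.4]]' --rotation '[[0, 0, 0], [0, 0, 0], [0, 0, 0], [0, 0, 0], [0, 0, 0], [0, 0, 0], [0, 0, 0], [0, 0, 0], [0, 0, 0]]'

```text
t: 6.78
ee_pos: [598.2, 17.5, 23.3]
orientation: [-1.323, -1.006, 1.01]
ft_force: [-4.2, -2.4, 5.0]
width: 70.5
```

```bash
python3 look.py 7
```

```text
t 6.78 now holder [-13.4 -39.5  23.3] shift cm [-0.   -0.02 -0.44] rot [-0.0025 -0.0006 -0.0009] F [-4.2 -2.4  5. ] w 70.5
```

View pics/scene7.png

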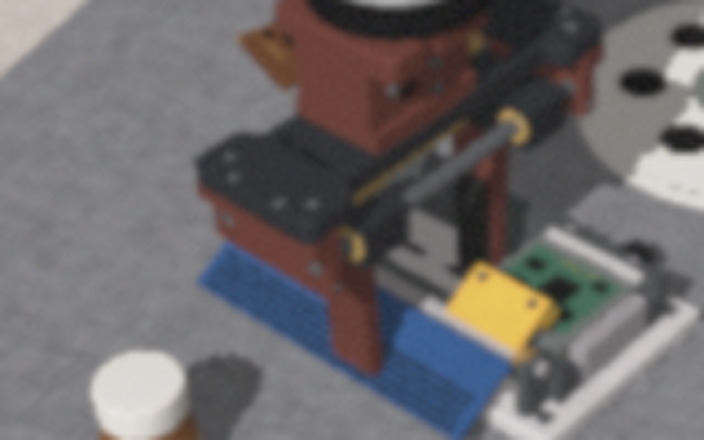

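Call:
carry_out --delta_pos '[[0, 0, -0.1], [0, 0, -0.2], [0, 0, -0.3], [0, 0, -0.3]]' --rotation '[[0, 0, 0], [0, 0, 0], [0, 0, 0], [0, 0, 0]]'

```text
t: 7.22
ee_pos: [600.2, 16.8, 23.2]
orientation: [-1.322, -1.005, 1.011]
ft_force: [-7.1, -1.2, 7.4]
width: 69.8
```

Call:
carry_out --delta_pos '[[0, 0, -0.1], [0, 0, -0.1], [0, 0, -0.1]]' --rotation '[[0, 0, 0], [0, 0, 0], [0, 0, 0]]'

```text
t: 7.47
ee_pos: [600.3, 16.8, 23.2]
orientation: [-1.321, -1.004, 1.012]
ft_force: [-9.9, 0.0, 9.0]
width: 70.1
```

```bash
python3 look.py 8
```

```text
t 7.47 now holder [-11.3 -39.6  23.2] shift cm [ 0.01 -0.03 -0.23] rot [-0.0058 -0.0001 -0.0015] F [-9.9  0.   9. ] w 70.1
```

View pics/scene8.png

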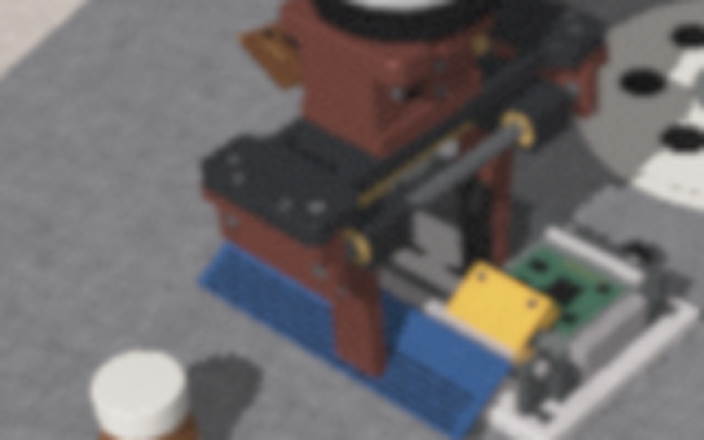

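Call:
carry_out --delta_pos '[[0, 0, -0.1], [0, 0, -0.2], [0, 0, -0.2], [0, 0, -0.2]]' --rotation '[[0, 0, 0], [0, 0, 0], [0, 0, 0], [0, 0, 0]]'

```text
t: 7.9
ee_pos: [600.4, 16.7, 23.1]
orientation: [-1.318, -1.002, 1.014]
ft_force: [-14.2, 2.0, 13.7]
width: 69.9
```

```bash
python3 - <<'E'
from h import *
import cv2
go((-9,-39.5,23.5))
b=(185,245,290,370)
a=cv2.resize(ctrl.get_image("scene")[b[0]:b[1],b[2]:b[3],::-1],None,fx=9,fy=9,interpolation=cv2.INTER_CUBIC)
p=np.load("p.npy")
for x in (29,26): 
  for q in ((28,30,32),(28,-30,32),(-28,30,32)):
    u=(proj("scene",H(p,[q[0]+x,q[1],q[2]]))[0]-[b[2],b[0]]+.5)*9
    cv2.circle(a,tuple(int(v) for v in u),2,(0,0,255) if x==29 else (255,0,255),-1)
cv2.imwrite("pics/z9.png",a)
E
```

```text
t 7.9 now holder [-11.1 -39.6  23.1] shift cm [ 0.01 -0.04 -0.21] rot [-0.0093  0.0004 -0.0021] F [-14.2   2.   13.7] w 69.9
```

View pics/z9.png

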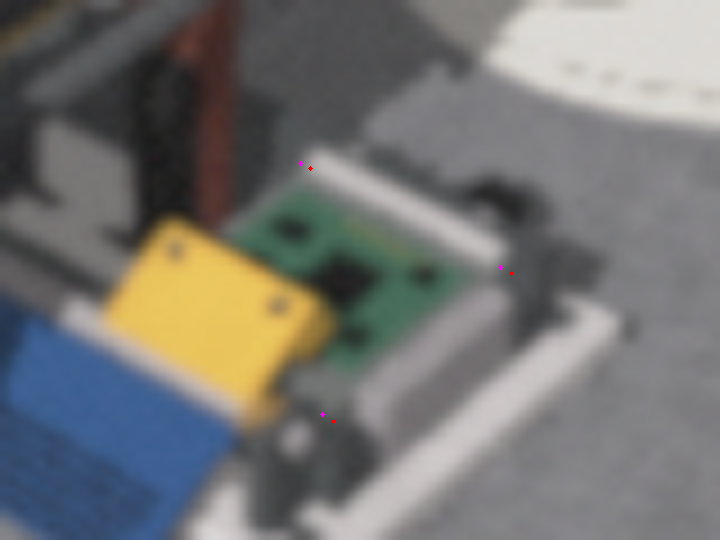

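```bash
python3 - <<'E'
from h import *
import cv2
b=(180,250,310,400)
a=cv2.resize(ctrl.get_image("side")[b[0]:b[1],b[2]:b[3],::-1],None,fx=8.5,fy=8.5,interpolation=cv2.INTER_CUBIC)
cv2.imwrite("pics/z10.png",a)
E
```

```text
(no output)
```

View pics/z10.png

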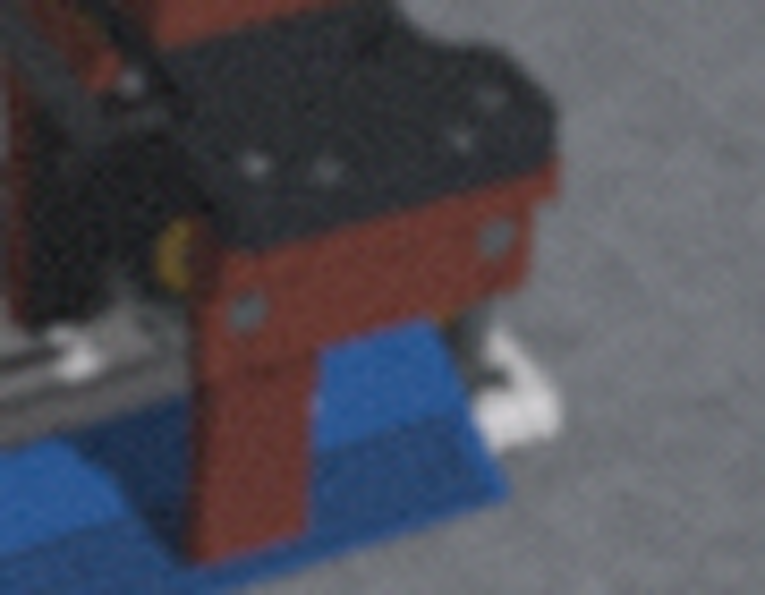

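Force climbed from 4 to 14 N with no further motion, so it has hit a hard stop. I'll back the pushing finger off while the flap is still held, then rise.

Call:
carry_out --delta_pos '[[0, 0, 0.2], [0, 0, 0.5], [0, 0, 0.8], [0, 0, 0.8], [0, -0.5, 0.8], [0, -1.0, 0.8], [0, -1.6, 0.8], [0, -2.4, 0.8], [0, -4, 0.8], [0, -7, 0.8], [0, -10, 0.8], [0, -10, 0.8]]' --rotation '[[0, 0, 0], [0, 0, 0], [0, 0, 0], [0, 0, 0], [0, 0, 0], [0, 0, 0], [0, 0, 0], [0, 0, 0], [0, 0, 0], [0, 0, 0], [0, 0, 0], [0, 0, 0]]'

```text
t: 9.0
ee_pos: [601.0, 18.7, 129.3]
orientation: [-1.33, -1.015, 1.003]
ft_force: [0.5, 0.1, 0.7]
width: 69.9
```

Call:
carry_out --delta_pos '[[0, 0, -3.5], [0, 0, -7], [0, 0, -10], [0, 0, -12], [0, 0, -12], [0, 0, -12]]' --rotation '[[0, 0, 0], [0, 0, 0], [0, 0, 0], [0, 0, 0], [0, 0, 0], [0, 0, 0]]'

```text
t: 9.5
ee_pos: [713.1, -13.7, 122.9]
orientation: [-1.324, -1.007, 1.008]
ft_force: [-0.7, -0.0, -0.2]
width: 70.1
```

```bash
python3 - <<'E'
from h import *
import cv2
go((-9,-39.5,23.5))
p=np.load("p.npy")
for n,b,k in (("scene",(170,250,240,370),6),("side",(175,265,250,385),5.5)):
    a=cv2.resize(ctrl.get_image(n)[b[0]:b[1],b[2]:b[3],::-1],None,fx=k,fy=k,interpolation=cv2.INTER_CUBIC)
    cv2.imwrite(f"pics/{n}11.png",a)
print(proj("wrist",H(p,[(57,-22,34),(57,22,34),(1,-30,32),(1,30,32),(57,30,32),(75,50,14),(48,-89,40)])).round(1).tolist())
a=ctrl.get_image("wrist")[:,:,::-1]
cv2.imwrite("pics/w11.png",a)
E
```

```text
t 9.5 now holder [105.6 -39.  122.9] shift cm [-0.06  9.95 11.46] rot [-0.0009 -0.001   0.0001] F [-0.7 -0.  -0.2] w 70.1
[[340.5, 150.4], [392.2, 150.4], [331.5, 80.5], [405.4, 80.6], [400.9, 150.2], [415.8, 168.2], [259.8, 140.1]]
```

View pics/scene11.png

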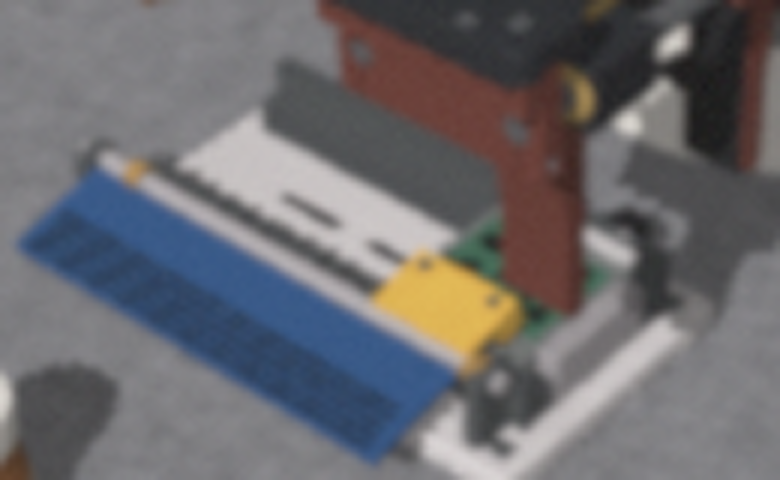

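View pics/side11.png

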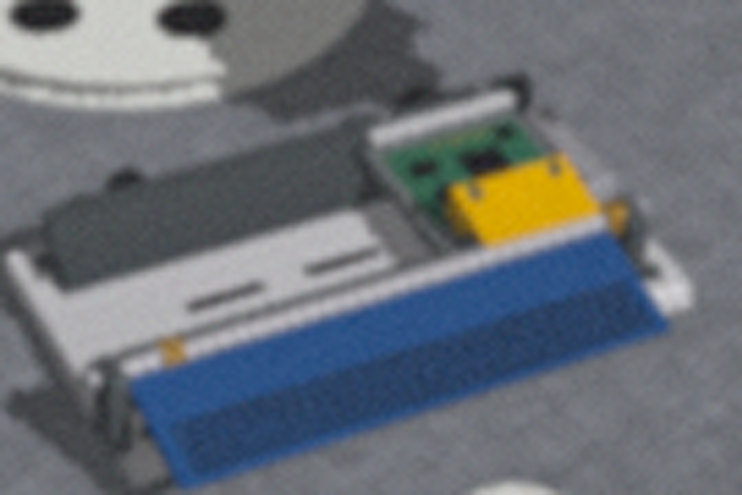

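View pics/w11.png

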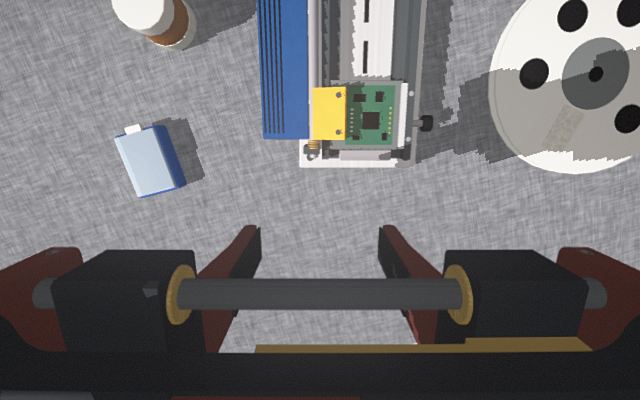

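The flap is closed on the pallet. I'll enlarge the wrist view to check contact with the stop.

```bash
python3 - <<'E'
import cv2
a=cv2.imread("pics/w11.png")[70:180,295:435]
cv2.imwrite("pics/w11c.png",cv2.resize(a,None,fx=5.4,fy=5.4,interpolation=cv2.INTER_CUBIC))
E
```

View pics/w11c.png

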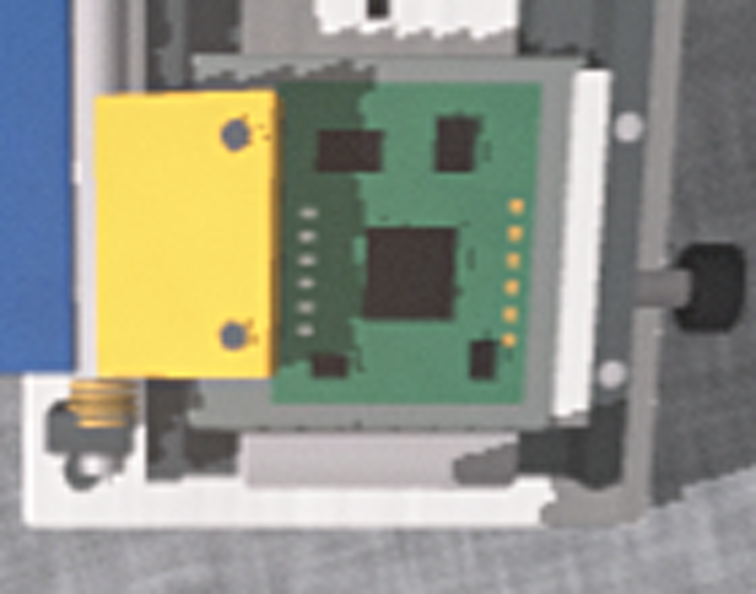

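The enlarged wrist view shows the pallet flush against the stop with no gap. Its trailing edge is at row 80.7, against 80.5 predicted for home, and the flap rests on its right side. Handing in.

```bash
python3 -c "
from workcell import ctrl
print(ctrl.close_job())"
```

```text
the job is handed in; nothing more can be done
None
```

The pallet is loaded and clamped, and the job was handed in at about 9.7 s.

**What I did:** One fingertip pressed the blue bar down to z ≈ 23.5 at about 7.5 N, raising the flap to an estimated 0.55 rad. The other fingertip slid the pallet along the rails under the flap. At the stop, the force rose from about 4 N to 14 N with no further motion. I then backed the pushing finger off while the flap was still held, and lifted clear so the flap closed.

**Last checks:**
- **Home position:** The final wrist picture shows the pallet flush against the end stop. Its trailing edge is at row 80.7, against 80.5 predicted for home.
- **Flap:** It is down on the pallet's right edge. I judged this from the pictures and did not measure its angle.
- **Robot:** The gripper is clear, about 100 mm up, and the force reads near zero.
- **Bystanders:** The arm stayed well above the jar, box and reel or away from them, and they look unmoved. I did not measure their positions.

**One disagreement:** By the measured tool position, the push ended about 2 mm short of the nominal home position. That is within the calibration error, and the wrist picture and the force rise both show the pallet home.

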